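# Lock the sample box into its cradle

### The job

Push the sample box along its channel until it is fully home against the end stop of the cradle, and then push the handle of the toggle clamp over its dead point so that it snaps into lock and the rubber pad holds the box down. Do it all by pushing with the fingers: never lift the box, and leave the beaker, the vial and the flask alone.

Things in the scene. Friction and masses are not known exactly. Their poses are not given: they have to be found in the camera images.
- cradle: Fixed aluminium plate, 222 x 200 mm (y from -0.063 to 0.137), top 12 mm above the worktop. Origin: on the worktop, in the middle of the channel's width and of the plate's length. x axis: the way the box is pushed (away from the robot); y left; z up. The channel runs along x between two rails, 81 mm apart, 10 mm wide, tops 24 mm above the worktop, from x = -0.111 to 0.089; its near end is open.
- stop_face (a point): Middle of the face of the end stop that closes the far end of the channel: x = 0.086 in the cradle's frame, 27 mm above the worktop. The stop is 101 mm wide and 12 mm thick, its top 42 mm above the worktop. Axes as the cradle's.
- box_center (a point): Centre of the loose closed plastic box, lying in the channel on the plate, its length along the channel: 108 mm between the end faces (112 mm over the rim), 80 mm wide, 50 mm high, 0.17 to 0.35 kg. This point is 37 mm above the worktop and at x = 0.0325 in the cradle's frame when home. Not to be lifted.
- sample_box: The same box, its origin at the centre of its underside (12 mm above the worktop when it lies on the plate; 1 mm off the middle of its width), z up; its own y axis lies along the channel.
- clamp_arm: Steel arm of the toggle clamp, driven by the handle; origin on its hinge, in the cradle's frame x = 0.045, y = 0.078, z = 0.077. 20 mm wide (along x), 84 mm long. With the clamp open it points up and over the channel, 0.85 rad above level, its end at about y = 0.02, up to 155 mm above the worktop; it swings down to level as the handle is pushed.
- clamp_handle (a joint): Angle of the clamp's handle in rad: 0 open (leaning 0.74 rad outward from upright, toward the cradle's +y), 0.82 at the dead point, 0.95 locked on its end stop (leaning 0.21 rad inward). It turns about the cradle's x axis. Let go before the dead point, it springs back open; past it, it snaps to 0.95 and stays. Takes about 9 N at the knob at first, less and less toward the dead point.
- handle_knob (a point): Centre of the black ball, 24 mm in diameter, at the end of the handle, 100 mm from the pivot. In the cradle's frame it starts at x = 0.045, y = 0.175, z = 0.160; pushed toward -y it rises to z = 0.186 (upright) and ends, locked, at y = 0.087, z = 0.184. The handle below it is 17 mm thick.
- handle_pivot (a point): Axis of the handle: in the cradle's frame x = 0.045, y = 0.108, z = 0.086.
- clamp_pad: Sprung rubber pad, 18 mm across, under the end of the clamp arm; origin in the arm above it, the pad's face 22.5 mm below along its own -z. It moves with the arm and presses on the lid of the box (62 mm above the worktop) with about 2 N when the clamp is locked on the box.
- beaker: Loose glass beaker, 69 mm across, 108 mm high, a bystander to the right of the cradle; origin at the centre of its underside.
- vial: Loose small vial, 24 mm across, 58 mm high, a bystander to the right of the cradle's near end; origin at the centre of its underside.
- flask: Loose conical flask, 68 mm across, 137 mm high, a bystander beyond the cradle; origin at the centre of its underside.

How it is judged:
By the outcome, as a careful person would: the job done as asked, in the order asked, and still so for the second after the job is handed in, with the robot touching nothing.
It also fails if it takes over 48 s, if anything falls off the work surface, if the arm or the gripper's body presses on something with over 40 N, if the wrist force passes 120 N, or if a joint passes its speed limit or range.

### The arm

A 6-joint arm with a two-finger parallel gripper is mounted at the origin on a cart in front of the work surface, level with it; the furniture and walls round the work are solid. World frame = base frame: x ahead of the robot, y to its left, z up, the work surface at z = 0. Lengths are in m, angles in degrees, forces in N, time in s.
With the tool pointing down it reaches from about 0.35 to 0.875 m from the base axis. Payload 4.2 kg.
Tool frame: the origin (TCP) lies midway between the tips of the shut fingers; the grasp point (between the pads) lies 19 mm behind it; z points along the fingers, y is the direction in which the jaws open and shut (so a half turn about z gives the same grasp; the last joint's range is limited). The gripper opens to 85 mm and grips with 20 to 120 N. Pads are 22 mm wide; open, the fingers measure 114 mm over their backs; the gripper's body (76 mm by 85 mm) begins 54 mm behind the grasp point. The pads swing forward as they close: fully open they stand 13 mm farther back than shut.
Start: joints at [79.217, 22.042, 0.453, 0, -68.411, -14.817], TCP at [0.27, 0.564, 0.231] pointing down, gripper open.
Joint ranges: [-179.83, 179.83], [-69.29, 118.12], [-61.27, 80.66], [-181.25, 117.63], [-171.15, -9.14], [-177.46, 177.46]. Speed limits (degrees/s): [159.86, 159.86, 180, 180, 180, 180].

### API

Orientations are given as a 3x3 rotation matrix whose columns are the frame's x, y, z axes.
In Python, from bench import telemetry, vision, ticket, regions_of gives the robot as it stands.
- The arm moves only by the tool move_arm, never from a script. Its argument "motion" is a list of rows, each a list of 6 numbers: the shift along the tool's x, y, z in m, then the turn, a rotation vector about the tool's x, y, z in degrees. In form: [[tx, ty, tz, rx, ry, rz], ...]. A call has 1 to 12 rows; each row is the pose to reach, as a shift and turn from the pose commanded when the call began, along the tool's axes at that moment; what a row does not reach only later rows make up. A row lasts 1/10 s, in which the tool goes at most 50 mm and 8.59 degrees, less where a joint would pass 70% of its speed; a pose out of reach is approached as far as the arm can. A call with a gripper value outside its range is refused whole. "jaw" is the finger opening in m, from 0 to 0.0854, set as the call begins (left out, the last holds). The fingers move at their own pace and stop on an object; "squeeze" is the grip in N (left out, the last holds). Time passes only in rows, so rows that repeat a pose let the fingers close. It gives the time, the measured TCP pose, the force and the opening at its end, in the units of the state.
- telemetry.sense(): the state, without advancing time (a new reading comes with each control period).
- vision.snapshot(name): name is "scene" or "top" or "wrist"; returns the picture (480x640x3 uint8, red, green, blue); there is no depth.
- vision.camera_info(name): a dict with "intrinsics" (3x3 intrinsics, pixels), "dist_coeffs" ([k1, k2, p1, p2, k3] as OpenCV has them; the pictures are not rectified), "camera_from_world" (4x4, takes a point from world to camera coordinates). Camera axes: x right, y down, z forward; pixel columns grow to the right and rows downward; lengths in m; the calibration is good to about 2 mm. A picture is of the moment at which its call begins: read the wrist's pose just before it. camera_info takes no time and is no camera call; for the wrist camera it gives the pose at the moment of the call.
- ticket.hand_in(): hands the job in, once; it reports no verdict.
Trained networks look in the newest picture that a camera, given by its name, has taken for a name from the list of things; names that differ only in an ending like _2 or _b are one class to them, and where a whole thing is asked for, a point or a joint stands for the part that bears it (a point fixed in the world has none). Each returns a list of dicts, best first, with "p" (0 to 1); they miss things now and then, are a little off and sometimes report something else, mostly with a low value. They report only what shows in the picture. A call takes as long as a camera call.
- regions_of(camera, target): "region" (480x640 bool, what is visible of it) and "point" ([column, row] in pixels, amid what is visible of it).
The state is a dict: "time_s": time; "joint_pos": joint angles; "qd": joint speeds; "joint_torque": joint torques, N m; "position": TCP position; "tool_rot": TCP orientation; "wrist_force": force on the tool from outside, world axes, zero at the start; "moment": the same for the moment, N m; "width": finger opening in m.
Only numpy, scipy, OpenCV 4.12 (cv2) and the standard library are available. Lean on these libraries where they do the work, as an engineer would, in place of code of your own. Each camera call takes 0.05 s, during which the arm holds its last target.

## Working session

There is one attempt and no reset: what is moved stays moved. The work goes in short steps, Python scripts to look and compute and a tool call to move; the robot and the scene stay as the last step left them, time stands still between calls to the robot, and variables do not carry over. Pictures are saved under pics/ and viewed, and the job is handed in when it is done.

Besides the shell and the picture viewer there is one more tool, called after ">>>" by a JSON object that holds its "fn" and its "kwargs", one argument or row to a line. move_arm: Moves the arm, as the interface text tells. Its arguments: {"type":"object","properties":{"motion":{"type":"array"},"jaw":{"type":"number"},"squeeze":{"type":"number"}},"required":["motion"]}

```bash
ls; mkdir -p pics
python3 - <<'E'
from bench import telemetry, vision
import cv2
s=telemetry.sense(); print({k:s[k] for k in('time_s','position','tool_rot','wrist_force','width')})
for n in('scene','top','wrist'):
    im=vision.snapshot(n); cv2.imwrite(f'pics/{n}0.png',im[:,:,::-1])
    c=vision.camera_info(n); print(n,c)
E
```

```text
pics
{'time_s': 0.0, 'position': array([0.26977095, 0.56313262, 0.23021733]), 'tool_rot': array([[ 9.01754782e-01, -4.32247076e-01, -8.81815508e-04],
       [-4.32247970e-01, -9.01752563e-01, -2.00192378e-03],
       [ 7.01463059e-05,  2.18640730e-03, -9.99997607e-01]]), 'wrist_force': array([0.5537301 , 0.12056774, 0.04255973]), 'width': 0.0853110040226115}
scene {'intrinsics': array([[450.53993776,   0.        , 317.14053165],
       [  0.        , 450.53993776, 240.15974357],
       [  0.        ,   0.        ,   1.        ]]), 'dist_coeffs': array([0.01930014, 0.        , 0.        , 0.        , 0.        ]), 'camera_from_world': array([[ 0.46709921, -0.88417821,  0.00687122, -0.07906333],
       [-0.60259985, -0.3240129 , -0.72930725,  0.49156061],
       [ 0.64706394,  0.33651825, -0.68415183,  0.61195616],
       [ 0.        ,  0.        ,  0.        ,  1.        ]])}
top {'intrinsics': array([[568.46452441,   0.        , 318.66394509],
       [  0.        , 568.46452441, 231.69495936],
       [  0.        ,   0.        ,   1.        ]]), 'dist_coeffs': array([0.03695566, 0.  
[... 230 characters left out ...]
e-01],
       [ 1.53258836e-01,  1.75788962e-02, -9.88029712e-01,
         1.06784928e+00],
       [ 0.00000000e+00,  0.00000000e+00,  0.00000000e+00,
         1.00000000e+00]])}
wrist {'intrinsics': array([[363.73480016,   0.        , 322.72688981],
       [  0.        , 363.73480016, 236.65146273],
       [  0.        ,   0.        ,   1.        ]]), 'dist_coeffs': array([0.0193247, 0.       , 0.       , 0.       , 0.       ]), 'camera_from_world': array([[-0.43272242, -0.90152623,  0.0013316 ,  0.62436665],
       [-0.85577452,  0.41122578,  0.31391612, -0.04110555],
       [-0.28355121,  0.13469899, -0.94944978,  0.37868902],
       [ 0.        ,  0.        ,  0.        ,  1.        ]])}
```

View pics/scene0.png

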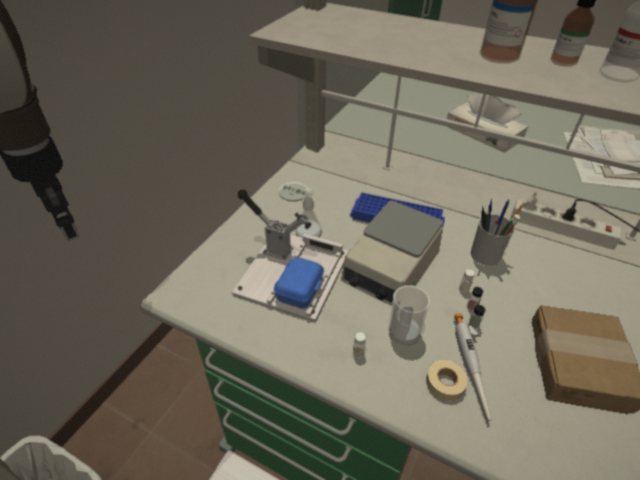

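View pics/top0.png

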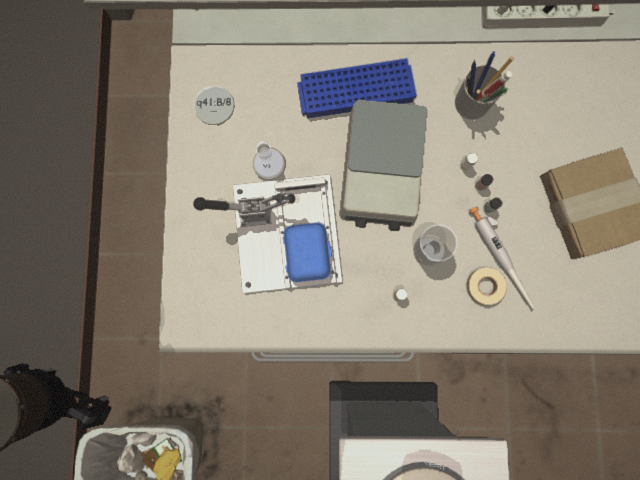

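View pics/wrist0.png

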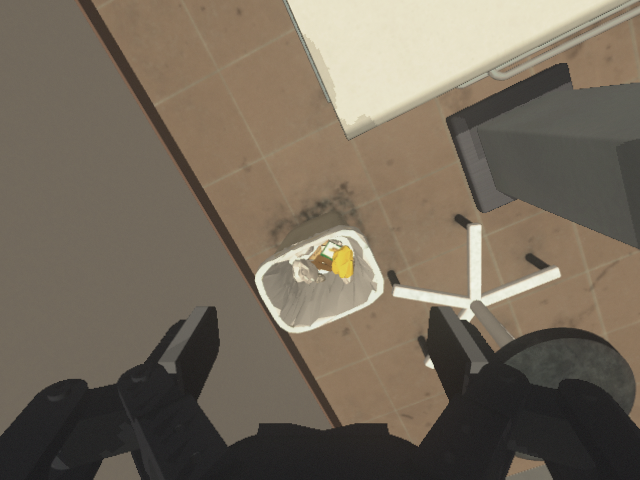

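```bash
cat > h.py <<'E'
import numpy as np, cv2
from bench import telemetry, vision, ticket, regions_of
def proj(n,P,ci=None):
    c=ci or vision.camera_info(n); T=c['camera_from_world']
    r,_=cv2.Rodrigues(T[:3,:3]); return cv2.projectPoints(np.asarray(P,float).reshape(-1,1,3),r,T[:3,3],c['intrinsics'],c['dist_coeffs'])[0][:,0]
def back(n,uv,z,ci=None):
    c=ci or vision.camera_info(n); T=c['camera_from_world']
    p=cv2.undistortPoints(np.asarray(uv,float).reshape(-1,1,2),c['intrinsics'],c['dist_coeffs'])[:,0]
    d=np.c_[p,np.ones(len(p))]@T[:3,:3]; o=-T[:3,:3].T@T[:3,3]
    return o+d*((z-o[2])/d[:,2])[:,None]
E
python3 - <<'E'
from h import *
im=vision.snapshot('top'); 
for t in('cradle','sample_box','handle_knob','clamp_arm','beaker','vial','flask'):
    for r in regions_of('top',t)[:2]:
        m=r['region'].astype(np.uint8); 
        ys,xs=np.nonzero(m); q=cv2.minAreaRect(np.c_[xs,ys].astype(np.float32))
        print(t,round(r['p'],2),np.round(r['point']),m.sum(),np.round(cv2.boxPoints(q),1).tolist())
c=im[160:310,180:350]; cv2.imwrite('pics/topcrop.png',cv2.resize(c,None,fx=4,fy=4,interpolation=cv2.INTER_CUBIC)[:,:,::-1])
print(telemetry.sense()['time_s'])
E
```

```text
cradle 0.68 [305. 251.] 2435 [[281.1000061035156, 225.3000030517578], [326.29998779296875, 220.39999389648438], [332.3999938964844, 277.70001220703125], [287.20001220703125, 282.6000061035156]]
cradle 0.67 [271. 218.] 8639 [[192.10000610351562, 189.0], [330.5, 173.60000610351562], [342.5, 281.79998779296875], [204.10000610351562, 297.20001220703125]]
sample_box 0.84 [309. 252.] 2512 [[281.0, 224.8000030517578], [327.20001220703125, 219.8000030517578], [333.5, 278.20001220703125], [287.29998779296875, 283.1000061035156]]
sample_box 0.39 [272. 200.] 423 [[253.39999389648438, 199.60000610351562], [291.8999938964844, 188.0], [295.79998779296875, 201.10000610351562], [257.29998779296875, 212.6999969482422]]
handle_knob 0.94 [226. 206.] 663 [[192.60000610351562, 209.6999969482422], [193.1999969482422, 196.60000610351562], [259.3999938964844, 199.6999969482422], [258.79998779296875, 212.89999389648438]]
handle_knob 0.36 [273. 200.] 394 [[255.0, 199.6999969482422], [291.3999938964844, 188.0], [295.5, 200.60000610351562], [259.0, 212.3000030517578]]
clamp_arm 0.7 [274. 202.] 327 [[257.0, 199.6999969482422], [291.0, 188.8000030517578], [294.70001220703125, 200.10000610351562], [260.6000061035156, 211.10000610351562]]
beaker 0.82 [436. 246.] 1409 [[404.8999938964844, 239.5], [445.5, 217.39999389648438], [463.20001220703125, 249.8000030517578], [422.6000061035156, 271.8999938964844]]
flask 0.56 [263. 160.] 988 [[251.0, 140.0], [284.0, 140.0], [284.0, 178.0], [251.0, 178.0]]
flask 0.32 [273. 202.] 375 [[256.79998779296875, 198.1999969482422], [292.0, 188.10000610351562], [295.79998779296875, 201.1999969482422], [260.5, 211.3000030517578]]
0.55
```

View pics/topcrop.png

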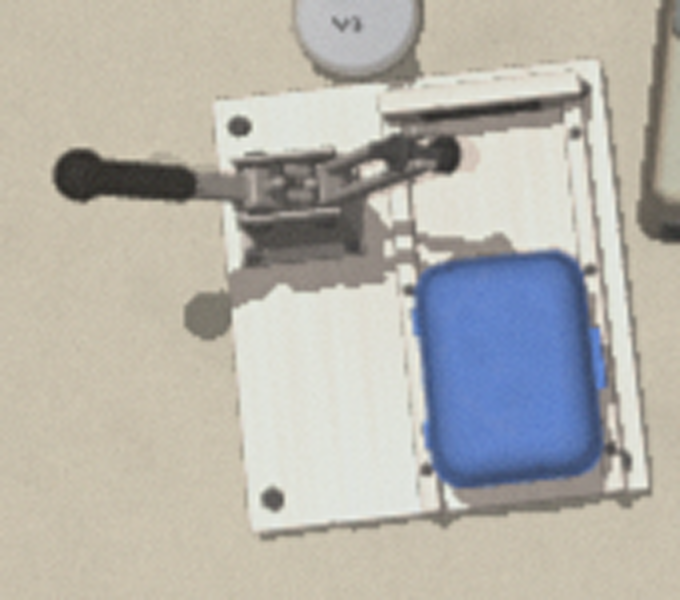

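```bash
cat >> h.py <<'E'
def c2w(xyyaw,P):
    x,y,a=xyyaw; P=np.asarray(P,float).reshape(-1,3); R=np.array([[np.cos(a),-np.sin(a),0],[np.sin(a),np.cos(a),0],[0,0,1]])
    return P@R.T+[x,y,0]
E
python3 - <<'E'
from h import *
from scipy.optimize import least_squares
crop=lambda u,v:(180+u/4-.375,160+v/4-.375)
uv=[crop(215,100),crop(600,60),crop(648,488),crop(253,530)]
C=[[.111,.137,.012],[.111,-.063,.012],[-.111,-.063,.012],[-.111,.137,.012]]
ci=vision.camera_info('top')
w=back('top',uv,.012,ci);print(w.round(4), np.linalg.norm(w-np.roll(w,1,0),axis=1))
f=least_squares(lambda p:(proj('top',c2w(p,C),ci)-uv).ravel(),[.5,.2,0]);p=f.x;print(p,np.degrees(p[2]),f.fun.round(2))
kn=proj('top',c2w(p,[.045,.175,.160]),ci);print('knob pred',kn,'crop',(kn-[180,160])*4)
# box: lid outline mid
b=back('top',[crop(510,368)],.062,ci)
a=p[2];R=np.array([[np.cos(a),-np.sin(a)],[np.sin(a),np.cos(a)]])
print('box in cradle',(b[0,:2]-p[:2])@R)
e=back('top',[crop(520,487),crop(500,252)],.058,ci); print((e[:,:2]-p[:2])@R)
for n in ('top','scene'):
  ci=vision.camera_info(n)
  im=vision.snapshot(n)[:,:,::-1]; im=cv2.resize(im,None,fx=4,fy=4)
  def ln(P,col):
    q=(proj(n,c2w(p,P),ci)*4+1.5).round().astype(int); cv2.polylines(im,[q],True,col,1)
  ln(C,(0,0,255))
  ln([[-.111,.0405,.024],[.089,.0405,.024],[.089,.0505,.024],[-.111,.0505,.024]],(0,200,0))
  ln([[-.111,-.0405,.024],[.089,-.0405,.024],[.089,-.0505,.024],[-.111,-.0505,.024]],(0,200,0))
  ln([[.086,-.0505,.042],[.098,-.0505,.042],[.098,.0505,.042],[.086,.0505,.042]],(255,0,255))
  t=np.linspace(0,6.28,20);ln(np.c_[.045+0*t,.175+.012*np.cos(t),.16+.012*np.sin(t)],(0,255,255))
  k=proj(n,c2w(p,[[0,.05,.05]]),ci)[0]*4;u,v=k.astype(int);u=max(u,400);v=max(v,300)
  cv2.imwrite(f'pics/ov_{n}.png',im[v-300:v+300,u-400:u+400])
E
```

```text
[[0.6465 0.3718 0.012 ]
 [0.6666 0.1753 0.012 ]
 [0.4484 0.1523 0.012 ]
 [0.428  0.348  0.012 ]] [0.21978235 0.19753748 0.21938727 0.19680769]
[0.55134973 0.22505117 0.10493364] 6.0122548061146235 [-0.54 -0.41  0.62 -0.85  0.76  0.42 -0.84  0.73]
knob pred [[200.47135495 202.97776853]] crop [[ 81.88541981 171.91107413]]
box in cradle [-0.0492645  -0.00094325]
[[-0.10598868  0.00024687]
 [ 0.00793987 -0.00180298]]
```

View pics/ov_top.png

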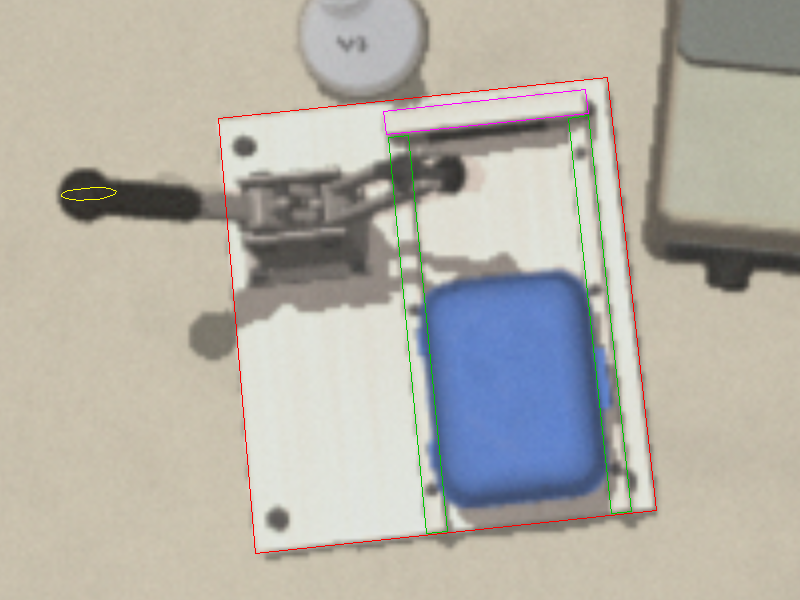

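View pics/ov_scene.png

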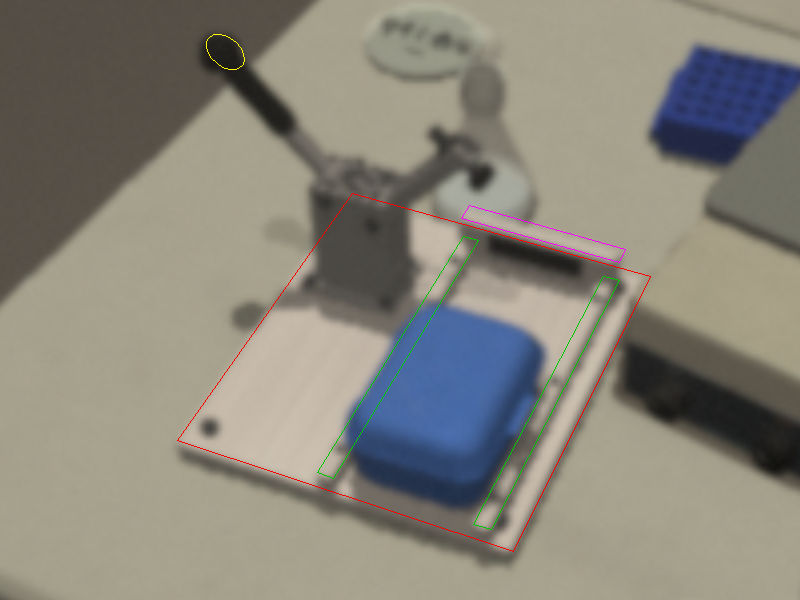

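```bash
cat >> h.py <<'E'
CR=(0.55135,0.22505,0.10493)
def row(cx,cy,z,yawc=-90):
    """tool row to reach cradle-frame point with tool down, tool x at yawc deg in cradle frame"""
    from scipy.spatial.transform import Rotation as Ro
    s=telemetry.sense(); R=np.array(s['tool_rot']); p=np.array(s['position'])
    T=c2w(CR,[cx,cy,z])[0]; a=CR[2]+np.radians(yawc); x=np.array([np.cos(a),np.sin(a),0]);zz=np.array([0,0,-1.])
    G=np.c_[x,np.cross(zz,x),zz]
    return np.r_[R.T@(T-p),Ro.from_matrix(R.T@G).as_rotvec(degrees=True)].round(4)
def here():
    s=telemetry.sense();p=np.array(s['position']);a=CR[2];d=p-[CR[0],CR[1],0];R=np.array(s['tool_rot'])
    print('t',s['time_s'],'cradle xyz',np.round([d[0]*np.cos(a)+d[1]*np.sin(a),-d[0]*np.sin(a)+d[1]*np.cos(a),d[2]],4),'F',np.round(s['wrist_force'],2),'toolx',R[:,0].round(3),'z',R[:,2].round(3),'w',s['width'],'J',np.round(s['joint_pos'],1))
E
python3 -c "
from h import *
here();print(row(-.155,-.001,.23)); print(c2w(CR,[-.155,-.001,.23]))"
```

```text
t 0.65 cradle xyz [-0.2443  0.3662  0.2313] F [1.11 0.26 0.62] toolx [ 0.902 -0.432 -0.   ] z [ 0.  0. -1.] w 0.08531478419361348 J [ 79.2  22.    0.5  -0.  -68.4 -14.8]
[ 2.68500e-01  2.65900e-01  1.30000e-03 -1.60000e-03  1.50000e-03
  5.83898e+01]
[[0.39730725 0.20782118 0.23      ]]
```

>>> {"fn": "move_arm", "kwargs": {
  "motion": [
    [0.034, 0.033, 0, 0, 0, 7.3],
    [0.068, 0.066, 0, 0, 0, 14.6],
    [0.102, 0.099, 0, 0, 0, 21.9],
    [0.136, 0.132, 0, 0, 0, 29.2],
    [0.17, 0.165, 0, 0, 0, 36.5],
    [0.204, 0.198, 0, 0, 0, 43.8],
    [0.238, 0.231, 0, 0, 0, 51.1],
    [0.2685, 0.266, 0, 0, 0, 58.4],
    [0.2685, 0.266, 0, 0, 0, 58.4],
    [0.2685, 0.266, 0, 0, 0, 58.4]
  ],
  "jaw": 0,
  "squeeze": 40
}}

```text
time_s: 1.65
position: [0.3976, 0.2069, 0.2318]
tool_rot: [[0.103, -0.995, 0.001], [-0.995, -0.103, 0.001], [-0.001, -0.001, -1.0]]
wrist_force: [0.7, 0.3, 0.4]
width: -0.0001
```

```bash
python3 -c "
from h import *
here();print(row(-.155,-.001,.032))
im=vision.snapshot('wrist');cv2.imwrite('pics/w1.png',im[:,:,::-1])"
```

```text
t 1.65 cradle xyz [-0.1548 -0.0019  0.2318] F [0.69 0.33 0.43] toolx [ 0.103 -0.995 -0.001] z [ 0.001  0.001 -1.   ] w -0.00014077246108832589 J [ 48.4   4.5 -23.    0.  -62.5 -42.5]
[-0.0007  0.0004  0.1998 -0.0557  0.0491 -0.1108]
```

View pics/w1.png

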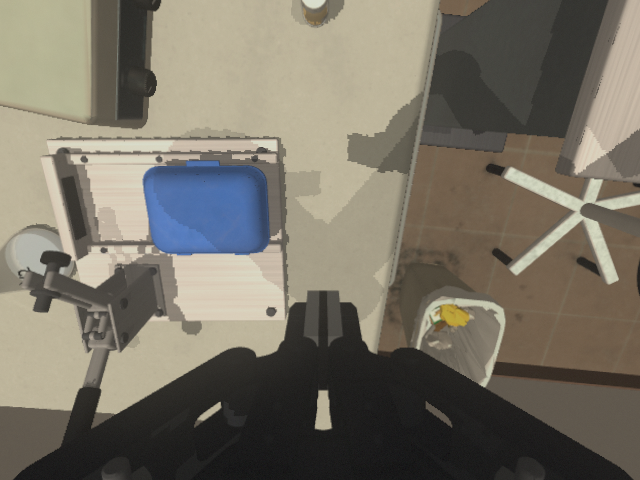

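>>> {"fn": "move_arm", "kwargs": {
  "motion": [
    [0, 0, 0, 0, 0, 8.2],
    [0, 0, 0, 0, 0, 16.4],
    [0, 0, 0, 0, 0, 24.6],
    [0, 0, 0, 0, 0, 32.8],
    [0, 0, 0.02, 0, 0, 41],
    [0, 0, 0.05, 0, 0, 49.2],
    [0, 0, 0.08, 0, 0, 57.4],
    [0, 0, 0.11, 0, 0, 65.6],
    [0, 0, 0.14, 0, 0, 73.8],
    [0, 0, 0.17, 0, 0, 82],
    [0, 0, 0.203, 0, 0, 90],
    [0, 0, 0.203, 0, 0, 90]
  ]
}}

```text
time_s: 2.9
position: [0.3949, 0.2069, 0.0249]
tool_rot: [[-0.994, -0.107, -0.006], [-0.107, 0.994, -0.007], [0.007, -0.006, -1.0]]
wrist_force: [0.3, 0.3, 0.0]
width: -0.0
```

```bash
python3 -c "
from h import *
here();print(row(-.155,-.001,.028,180))
im=vision.snapshot('scene');cv2.imwrite('pics/s2.png',cv2.resize(im[160:360,180:460],None,fx=2.8,fy=2.8)[:,:,::-1])
im=vision.snapshot('top');cv2.imwrite('pics/t2.png',cv2.resize(im[140:360,180:460],None,fx=2.7,fy=2.7)[:,:,::-1])"
```

```text
t 2.9 cradle xyz [-0.1575 -0.0016  0.0249] F [0.27 0.34 0.  ] toolx [-0.994 -0.107  0.007] z [-0.006 -0.007 -1.   ] w -1.4532905232048e-05 J [  48.6   21.4  -38.3   -0.   -30.9 -132.5]
[-0.0025  0.0006 -0.0031 -0.3417 -0.4092  0.1141]
```

View pics/s2.png

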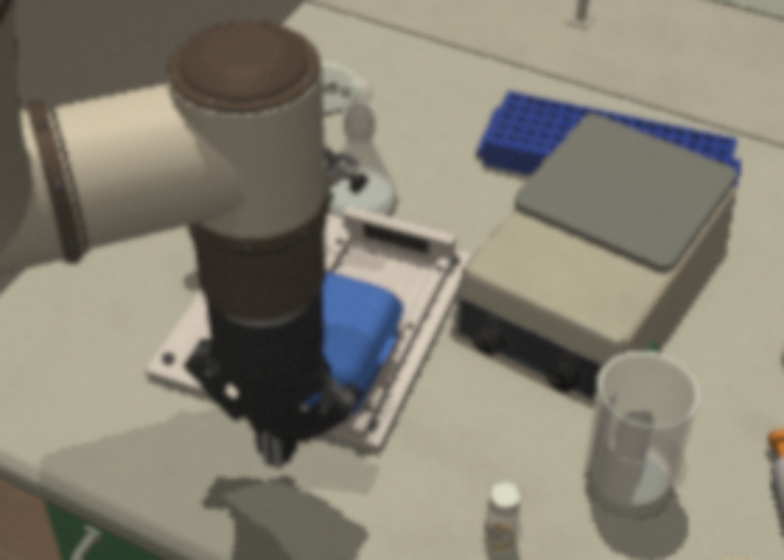

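View pics/t2.png

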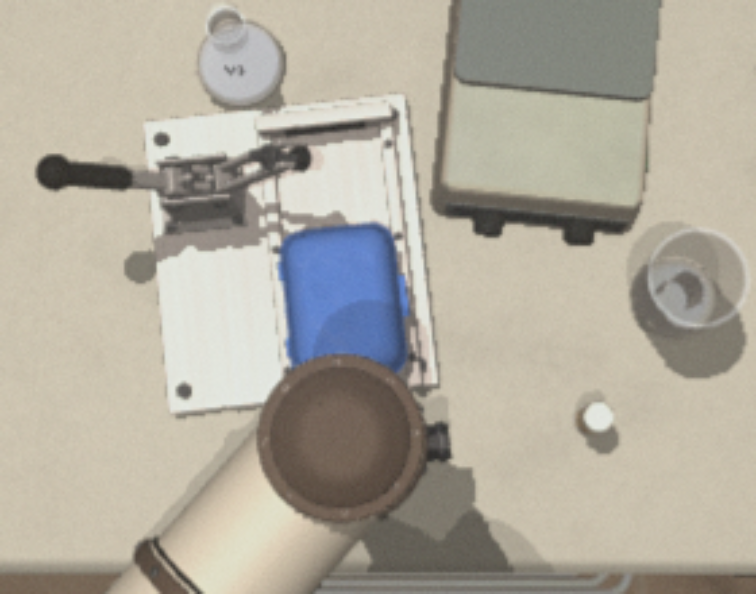

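>>> {"fn": "move_arm", "kwargs": {
  "motion": [
    [-0.012, 0.001, -0.003, 0, 0, 0],
    [-0.024, 0.001, -0.003, 0, 0, 0],
    [-0.032, 0.001, -0.003, 0, 0, 0],
    [-0.038, 0.001, -0.003, 0, 0, 0],
    [-0.044, 0.001, -0.003, 0, 0, 0],
    [-0.05, 0.001, -0.003, 0, 0, 0],
    [-0.057, 0.001, -0.003, 0, 0, 0],
    [-0.065, 0.001, -0.003, 0, 0, 0],
    [-0.073, 0.001, -0.003, 0, 0, 0],
    [-0.08, 0.001, -0.003, 0, 0, 0]
  ]
}}

```text
time_s: 4.0
position: [0.4774, 0.2171, 0.0312]
tool_rot: [[-0.995, -0.104, -0.0], [-0.104, 0.995, -0.0], [0.0, -0.0, -1.0]]
wrist_force: [-1.7, 0.2, 1.4]
width: -0.0
```

```bash
python3 -c "
from h import *
here();print(row(-.0345,-.001,.028,180))
im=vision.snapshot('top');cv2.imwrite('pics/t3.png',cv2.resize(im[140:360,180:460],None,fx=2.7,fy=2.7)[:,:,::-1])"
```

```text
t 4.0 cradle xyz [-0.0744 -0.0002  0.0312] F [-1.72  0.15  1.4 ] toolx [-0.995 -0.104  0.   ] z [-0. -0. -1.] w -4.429086362905287e-05 J [  42.2   26.1  -27.4    0.   -36.5 -126.2]
[-0.0399 -0.0008  0.0032 -0.0093 -0.0095 -0.0182]
```

View pics/t3.png

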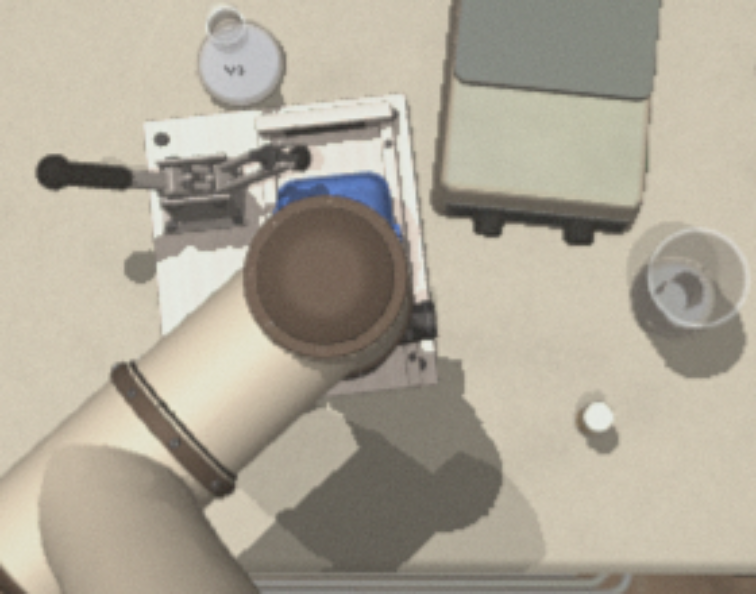

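>>> {"fn": "move_arm", "kwargs": {
  "motion": [
    [-0.006, -0.0008, 0.002, 0, 0, 0],
    [-0.012, -0.0008, 0.002, 0, 0, 0],
    [-0.018, -0.0008, 0.002, 0, 0, 0],
    [-0.023, -0.0008, 0.002, 0, 0, 0],
    [-0.027, -0.0008, 0.002, 0, 0, 0],
    [-0.031, -0.0008, 0.002, 0, 0, 0],
    [-0.034, -0.0008, 0.002, 0, 0, 0],
    [-0.036, -0.0008, 0.002, 0, 0, 0],
    [-0.036, -0.0008, 0.002, 0, 0, 0]
  ]
}}

```text
time_s: 4.95
position: [0.5131, 0.2202, 0.0294]
tool_rot: [[-0.995, -0.105, 0.001], [-0.105, 0.995, 0.0], [-0.001, 0.0, -1.0]]
wrist_force: [0.3, 0.9, 0.0]
width: 0.0001
```

```bash
python3 -c "
from h import *
here()"
```

```text
t 4.95 cradle xyz [-0.0386 -0.0008  0.0294] F [0.29 0.9  0.  ] toolx [-0.995 -0.105 -0.001] z [ 0.001  0.    -1.   ] w 0.00014477124493432703 J [  39.9   28.7  -22.6    0.   -38.7 -123.9]
```

Short steps now, watching for the force rise at the stop.

>>> {"fn": "move_arm", "kwargs": {
  "motion": [
    [-0.0015, 0, 0, 0, 0, 0],
    [-0.003, 0, 0, 0, 0, 0],
    [-0.004, 0, 0, 0, 0, 0],
    [-0.004, 0, 0, 0, 0, 0]
  ]
}}

```text
time_s: 5.35
position: [0.5166, 0.2205, 0.0294]
tool_rot: [[-0.995, -0.105, 0.0], [-0.105, 0.995, 0.0], [-0.0, 0.0, -1.0]]
wrist_force: [-1.1, -0.6, 1.5]
width: 0.0001
```

>>> {"fn": "move_arm", "kwargs": {
  "motion": [
    [-0.001, 0, 0, 0, 0, 0],
    [-0.002, 0, 0, 0, 0, 0],
    [-0.002, 0, 0, 0, 0, 0]
  ]
}}

```text
time_s: 5.65
position: [0.5187, 0.2207, 0.0293]
tool_rot: [[-0.995, -0.105, 0.0], [-0.105, 0.995, 0.0], [-0.0, 0.0, -1.0]]
wrist_force: [-2.0, -0.6, 0.7]
width: 0.0001
```

>>> {"fn": "move_arm", "kwargs": {
  "motion": [
    [-0.001, 0, 0, 0, 0, 0],
    [-0.002, 0, 0, 0, 0, 0],
    [-0.002, 0, 0, 0, 0, 0]
  ]
}}

```text
time_s: 5.95
position: [0.5189, 0.2205, 0.0291]
tool_rot: [[-0.995, -0.104, -0.003], [-0.104, 0.995, -0.001], [0.003, -0.001, -1.0]]
wrist_force: [-7.5, 1.7, 4.0]
width: 0.0001
```

>>> {"fn": "move_arm", "kwargs": {
  "motion": [
    [-0.001, 0, 0, 0, 0, 0],
    [-0.002, 0, 0, 0, 0, 0],
    [-0.002, 0, 0, 0, 0, 0]
  ]
}}

```text
time_s: 6.25
position: [0.5188, 0.2202, 0.0289]
tool_rot: [[-0.995, -0.104, -0.007], [-0.104, 0.995, -0.003], [0.007, -0.002, -1.0]]
wrist_force: [-13.1, 2.5, 7.0]
width: -0.0
```

>>> {"fn": "move_arm", "kwargs": {
  "motion": [
    [0.004, 0, 0, 0, 0, 0],
    [0.015, 0, 0, 0, 0, 0],
    [0.035, 0, 0, 0, 0, 0],
    [0.07, 0, 0, 0, 0, 0],
    [0.11, 0, -0.03, 0, 0, 0],
    [0.13, 0, -0.075, 0, 0, 0],
    [0.14, 0, -0.12, 0, 0, 0],
    [0.14, 0, -0.16, 0, 0, 0],
    [0.14, 0, -0.2, 0, 0, 0],
    [0.14, 0, -0.21, 0, 0, 0]
  ]
}}

```text
time_s: 7.25
position: [0.3851, 0.208, 0.2444]
tool_rot: [[-0.994, -0.105, 0.009], [-0.105, 0.994, 0.008], [-0.01, 0.007, -1.0]]
wrist_force: [0.4, -0.4, -0.7]
width: 0.0003
```

Run:
```python
from h import *
here()
im=vision.snapshot('top')
ci=vision.camera_info('top'); im=cv2.resize(im[:,:,::-1],None,fx=4,fy=4)
def ln(P,col):
    q=(proj('top',c2w(CR,P),ci)*4+1.5).round().astype(int); cv2.polylines(im,[q],True,col,1)
# expected lid outline at home (rim 112x80), z .05
for z,c in((.012,(0,255,0)),(.062,(0,255,255))):
    ln([[.0325+sx*.054,sy*.04-.0,z] for sx,sy in((1,1),(1,-1),(-1,-1),(-1,1))],c)
ln([[.086,-.0505,.042],[.098,-.0505,.042],[.098,.0505,.042],[.086,.0505,.042]],(255,0,255))
cv2.imwrite('pics/t4.png',im[600:1200,700:1500])
```

```text
t 7.25 cradle xyz [-0.1671  0.0005  0.2444] F [ 0.42 -0.45 -0.73] toolx [-0.994 -0.105 -0.01 ] z [ 0.009  0.008 -1.   ] w 0.0002756929352481886 J [ 4.990e+01  2.400e+00 -2.330e+01  1.000e-01 -6.360e+01 -1.339e+02]
```

View pics/t4.png

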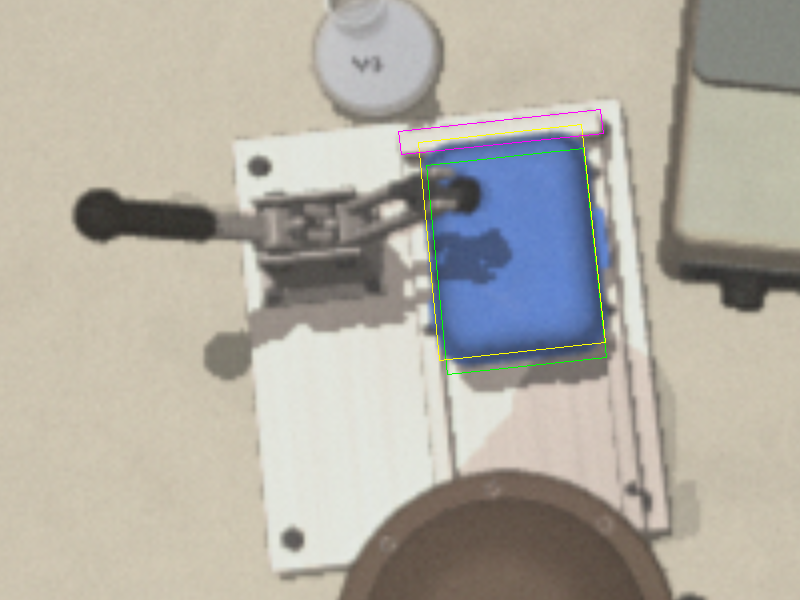

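Run:
```python
from h import *
im0=cv2.imread('pics/top0.png'); im1=vision.snapshot('top')[:,:,::-1].copy()
ci=vision.camera_info('top'); T=ci['camera_from_world'];print('cam',-T[:3,:3].T@T[:3,3])
out=[]
for z in(.012,.042,.055):
  xs=np.arange(-.14,.12,.0005); ys=np.arange(-.06,.06,.0005)
  X,Y=np.meshgrid(xs,ys,indexing='ij')
  m=proj('top',c2w(CR,np.c_[X.ravel(),Y.ravel(),np.full(X.size,z)]),ci).astype(np.float32).reshape(*X.shape,2)
  for k,im in enumerate((im0,im1)):
    r=cv2.remap(im,m[...,0],m[...,1],cv2.INTER_LINEAR).astype(float)
    bl=r[...,0]-r[...,2]   # blue minus red
    for y0,y1 in((-.03,-.015),(-.012,0)):
      s=bl[:,(ys>y0)&(ys<y1)].mean(1); i=np.nonzero(s>45)[0]; print(z,k,y0,'blue x range',xs[i[0]].round(4),xs[i[-1]].round(4))
    if z==.042: out.append(r[::-1,::-1])
cv2.imwrite('pics/rect.png',np.hstack(out)[:, :].astype(np.uint8))
```

```text
cam [0.37345364 0.17764141 1.14187567]
0.012 0 -0.03 blue x range -0.0985 0.0125
0.012 0 -0.012 blue x range -0.099 0.013
0.012 1 -0.03 blue x range -0.0135 0.095
0.012 1 -0.012 blue x range -0.0165 0.095
0.042 0 -0.03 blue x range -0.1005 0.0075
0.042 0 -0.012 blue x range -0.101 0.008
0.042 1 -0.03 blue x range -0.018 0.0875
0.042 1 -0.012 blue x range -0.021 0.0875
0.055 0 -0.03 blue x range -0.1015 0.005
0.055 0 -0.012 blue x range -0.102 0.0055
0.055 1 -0.03 blue x range -0.02 0.0845
0.055 1 -0.012 blue x range -0.023 0.0845
```

View pics/rect.png

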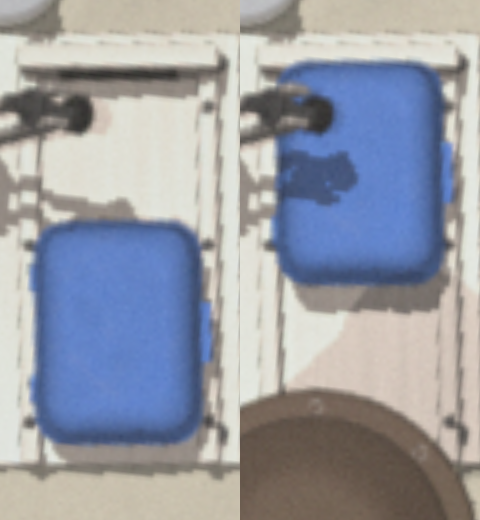

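Run:
```python
from h import *
here();print(row(.045,.235,.24,-90)); print(c2w(CR,[.045,.235,.24]))
im=vision.snapshot('scene');cv2.imwrite('pics/s4.png',cv2.resize(im[190:320,220:370],None,fx=4.5,fy=4.5,interpolation=cv2.INTER_CUBIC)[:,:,::-1])
```

```text
t 7.35 cradle xyz [-0.1684 -0.0003  0.2411] F [-0.04 -0.41 -0.26] toolx [-0.995 -0.104 -0.004] z [ 0.004  0.004 -1.   ] w -0.0001598624107512634 J [  49.9    2.6  -23.6    0.   -63.5 -133.9]
[-2.13400e-01  2.35300e-01  2.90000e-03 -2.10000e-02  3.64800e-01
 -9.00147e+01]
[[0.57148917 0.46347067 0.24      ]]
```

View pics/s4.png

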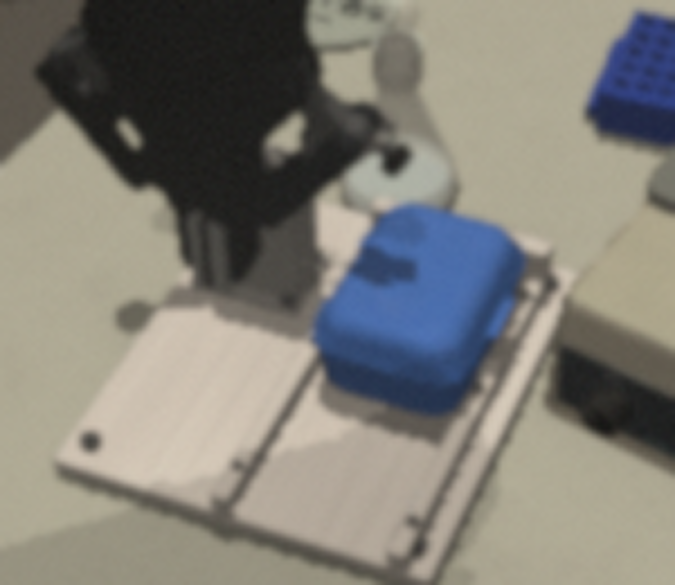

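>>> {"fn": "move_arm", "kwargs": {
  "motion": [
    [0, 0.01, -0.01, 0, 0, -7.5],
    [-0.01, 0.04, -0.01, 0, 0, -15],
    [-0.03, 0.08, -0.01, 0, 0, -22.5],
    [-0.05, 0.12, -0.01, 0, 0, -30],
    [-0.075, 0.15, -0.01, 0, 0, -37.5],
    [-0.1, 0.18, -0.01, 0, 0, -45],
    [-0.125, 0.205, -0.005, 0, 0, -52.5],
    [-0.15, 0.22, 0, 0, 0, -60],
    [-0.17, 0.235, 0, 0, 0, -67.5],
    [-0.19, 0.235, 0, 0, 0, -75],
    [-0.2134, 0.2353, 0, 0, 0, -82.5],
    [-0.2134, 0.2353, 0, 0, 0, -90]
  ]
}}

```text
time_s: 8.6
position: [0.5726, 0.4621, 0.2337]
tool_rot: [[0.108, -0.994, -0.004], [-0.994, -0.108, -0.005], [0.004, 0.005, -1.0]]
wrist_force: [0.1, 0.0, -0.2]
width: -0.0002
```

Run:
```python
from h import *
here();print(row(.045,.23,.15,-90))
for n in('wrist','top','scene'):
  im=vision.snapshot(n);cv2.imwrite(f'pics/{n}5.png',im[:,:,::-1])
```

```text
t 8.6 cradle xyz [0.0459 0.2335 0.2337] F [ 0.13  0.   -0.2 ] toolx [ 0.108 -0.994  0.004] z [-0.004 -0.005 -1.   ] w -0.00021292203217642696 J [ 51.4  33.4  19.5  -0.  -76.5 -45.3]
[ 0.0031  0.0006  0.0837  0.263  -0.2532  0.1642]
```

View pics/wrist5.png

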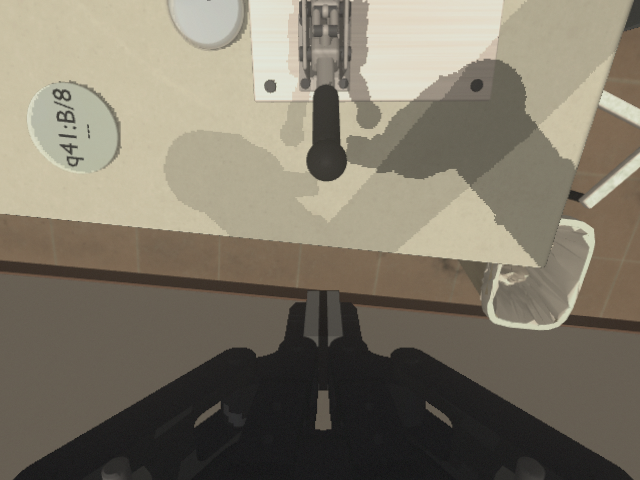

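View pics/scene5.png

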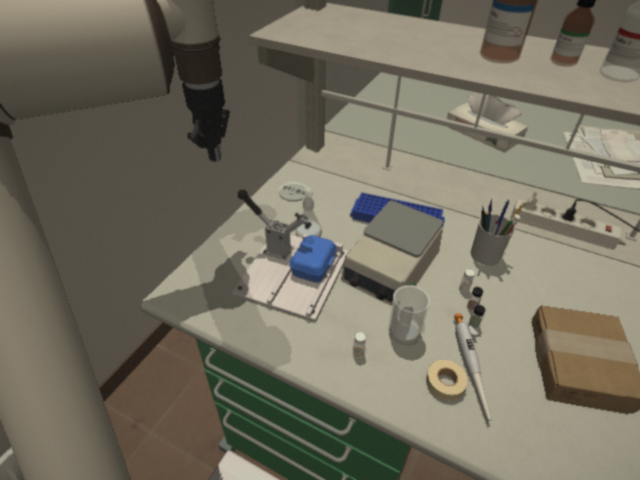

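>>> {"fn": "move_arm", "kwargs": {
  "motion": [
    [0.002, 0.0006, 0.03, 0.1, -0.1, 0.1],
    [0.003, 0.0006, 0.06, 0.2, -0.2, 0.1],
    [0.003, 0.0006, 0.082, 0.2, -0.2, 0.1],
    [0.013, 0.0006, 0.082, 0.2, -0.2, 0.1],
    [0.023, 0.0006, 0.082, 0.2, -0.2, 0.1],
    [0.031, 0.0006, 0.082, 0.2, -0.2, 0.1],
    [0.039, 0.0006, 0.081, 0.2, -0.2, 0.1],
    [0.047, 0.0006, 0.079, 0.2, -0.2, 0.1],
    [0.047, 0.0006, 0.079, 0.2, -0.2, 0.1]
  ]
}}

```text
time_s: 9.65
position: [0.5764, 0.4198, 0.1664]
tool_rot: [[0.104, -0.995, 0.011], [-0.995, -0.103, 0.016], [-0.014, -0.013, -1.0]]
wrist_force: [-4.7, 7.4, 7.3]
width: -0.0001
```

Run:
```python
from h import *
here();print(row(.045,.114,.168,-90))
for n in('wrist','top'):
  im=vision.snapshot(n);cv2.imwrite(f'pics/{n}6.png',im[:,:,::-1])
```

```text
t 9.65 cradle xyz [0.0453 0.1911 0.1664] F [-4.72  7.39  7.33] toolx [ 0.104 -0.995 -0.014] z [ 0.011  0.016 -1.   ] w -0.00011015422580818964 J [ 49.   32.6   8.5  -0.1 -64.8 -43. ]
[ 7.700e-02  2.000e-04 -2.700e-03 -7.334e-01  8.261e-01 -7.050e-02]
```

View pics/wrist6.png

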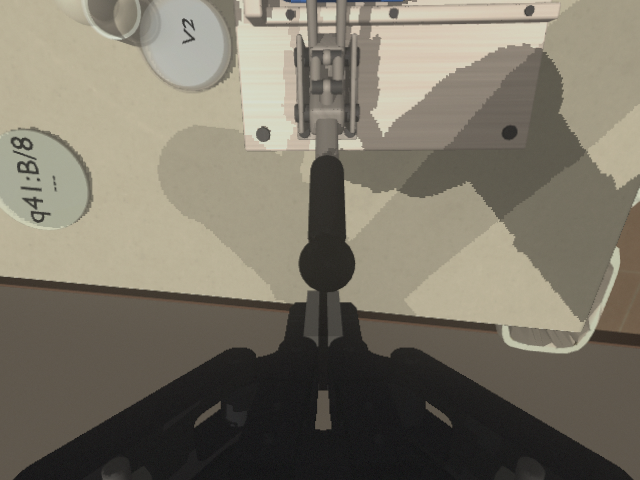

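>>> {"fn": "move_arm", "kwargs": {
  "motion": [
    [-0.015, 0, 0, 0, 0, 0],
    [-0.03, 0, 0, 0, 0, 0],
    [-0.03, 0, 0.012, 0, 0, 0],
    [-0.03, 0, 0.012, 0, 0, 0],
    [-0.03, 0, 0.012, 0, 0, 0]
  ]
}}

```text
time_s: 10.25
position: [0.5719, 0.4449, 0.1467]
tool_rot: [[0.102, -0.995, 0.001], [-0.995, -0.102, 0.001], [-0.001, -0.001, -1.0]]
wrist_force: [0.5, -0.6, -0.5]
width: 0.0001
```

Run:
```python
from h import *
here();print(row(.045,.2,.142,-90))
for n in('scene','top'):
  im=vision.snapshot(n);cv2.imwrite(f'pics/{n}7.png',cv2.resize(im[100:300,150:400],None,fx=3,fy=3)[:,:,::-1])
```

```text
t 10.25 cradle xyz [0.0434 0.2165 0.1467] F [ 0.53 -0.61 -0.52] toolx [ 0.102 -0.995 -0.001] z [ 0.001  0.001 -1.   ] w 7.079441582328391e-05 J [ 50.6  35.    9.9   0.  -64.8 -44.7]
[ 0.0165 -0.0016  0.0046 -0.0632  0.0575 -0.1352]
```

View pics/scene7.png

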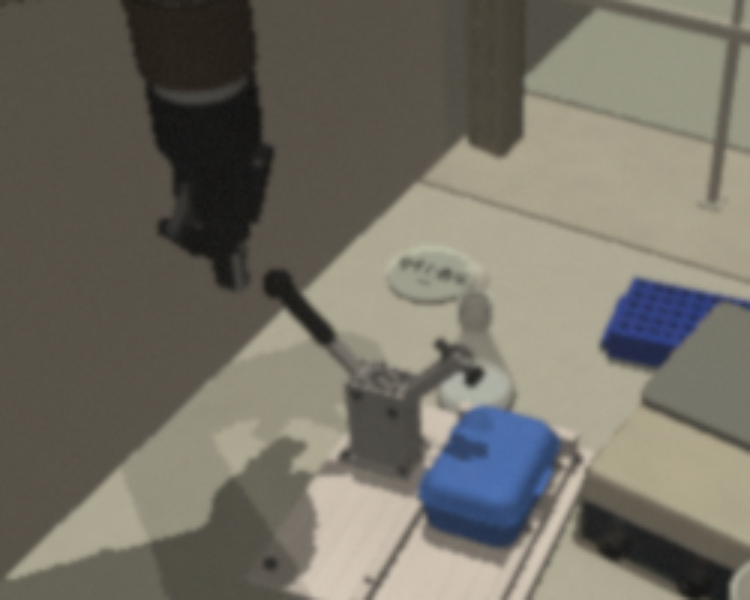

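View pics/top7.png

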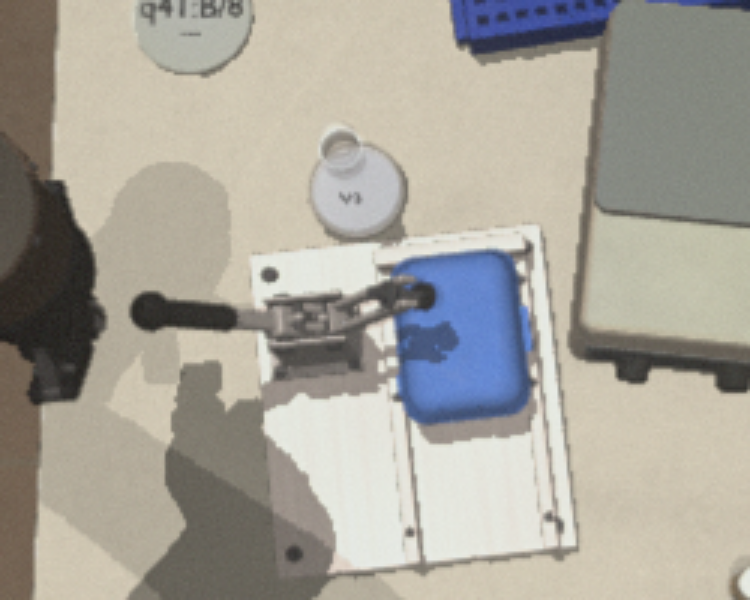

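>>> {"fn": "move_arm", "kwargs": {
  "motion": [
    [0, -0.0018, 0.007, 0, 0, 0],
    [0.01, -0.0018, 0.007, 0, 0, 0],
    [0.018, -0.0018, 0.007, 0, 0, 0],
    [0.024, -0.0018, 0.007, 0, 0, 0],
    [0.03, -0.0018, 0.007, 0, 0, 0],
    [0.036, -0.0018, 0.006, 0, 0, 0],
    [0.036, -0.0018, 0.006, 0, 0, 0]
  ]
}}

```text
time_s: 11.05
position: [0.5793, 0.413, 0.1464]
tool_rot: [[0.104, -0.995, 0.01], [-0.995, -0.104, 0.012], [-0.011, -0.012, -1.0]]
wrist_force: [-1.5, 7.2, 4.6]
width: -0.0001
```

Run:
```python
from h import *
here();print(row(.045,.114,.16,-90))
for n in('wrist',):
  im=vision.snapshot(n);cv2.imwrite(f'pics/{n}8.png',im[:,:,::-1])
```

```text
t 11.05 cradle xyz [0.0475 0.184  0.1464] F [-1.47  7.2   4.58] toolx [ 0.104 -0.995 -0.011] z [ 0.01   0.012 -1.   ] w -0.00010425667300684762 J [ 48.5  33.4   6.9  -0.  -62.6 -42.5]
[ 0.0698  0.0023 -0.0144 -0.6608  0.6406 -0.0542]
```

View pics/wrist8.png

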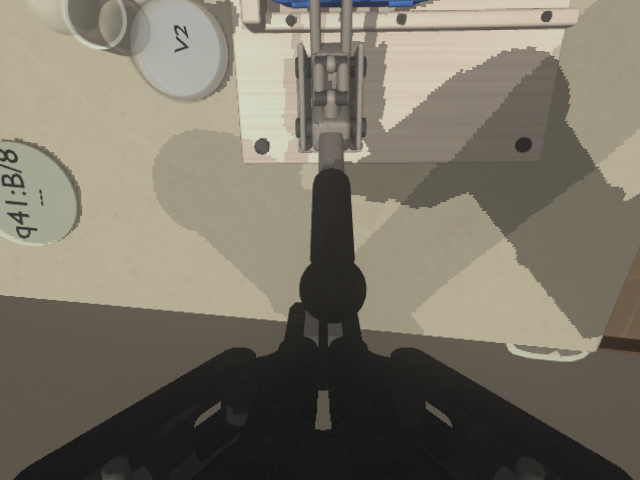

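>>> {"fn": "move_arm", "kwargs": {
  "motion": [
    [0.006, 0.001, -0.004, 0, 0, 0],
    [0.012, 0.002, -0.007, 0, 0, 0],
    [0.018, 0.003, -0.01, 0, 0, 0],
    [0.024, 0.003, -0.013, 0, 0, 0],
    [0.03, 0.003, -0.015, 0, 0, 0],
    [0.036, 0.003, -0.016, 0, 0, 0],
    [0.042, 0.003, -0.017, 0, 0, 0],
    [0.048, 0.003, -0.017, 0, 0, 0],
    [0.048, 0.003, -0.017, 0, 0, 0]
  ]
}}

```text
time_s: 12.0
position: [0.5791, 0.3602, 0.1583]
tool_rot: [[0.101, -0.995, 0.001], [-0.995, -0.101, 0.001], [-0.001, -0.001, -1.0]]
wrist_force: [-0.4, 1.2, 0.9]
width: -0.0001
```

Run:
```python
from h import *
here();print(row(.045,.114,.16,-90))
for n in('wrist',):
  im=vision.snapshot(n);cv2.imwrite(f'pics/{n}9.png',im[:,:,::-1])
im=vision.snapshot('scene');cv2.imwrite('pics/s9.png',cv2.resize(im[100:300,150:400],None,fx=3,fy=3)[:,:,::-1])
```

```text
t 12.0 cradle xyz [0.0417 0.1315 0.1583] F [-0.38  1.23  0.87] toolx [ 0.101 -0.995 -0.001] z [ 0.001  0.001 -1.   ] w -0.00011833068947234327 J [ 45.4  30.5   3.5  -0.  -63.  -39.6]
[ 0.0175 -0.0033 -0.0017 -0.0441  0.0773 -0.1883]
```

View pics/wrist9.png

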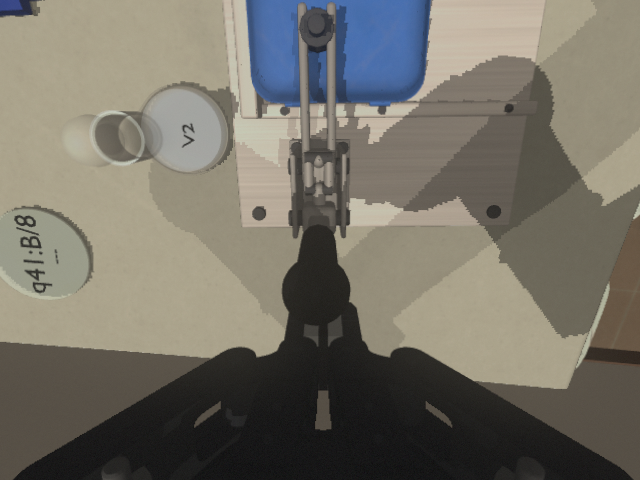

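View pics/s9.png

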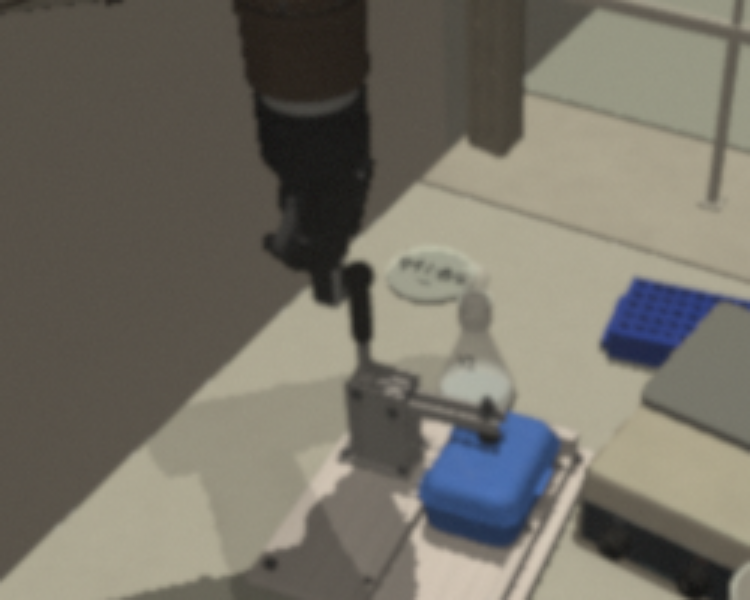

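Nearly upright, arm almost level; knob still on the fingers. Continue over the dead point.

>>> {"fn": "move_arm", "kwargs": {
  "motion": [
    [0.005, -0.001, 0, 0, 0, 0],
    [0.01, -0.002, 0, 0, 0, 0],
    [0.014, -0.003, 0, 0, 0, 0],
    [0.018, -0.003, 0, 0, 0, 0],
    [0.021, -0.003, 0, 0, 0, 0],
    [0.024, -0.003, 0, 0, 0, 0],
    [0.026, -0.003, 0, 0, 0, 0],
    [0.026, -0.003, 0, 0, 0, 0]
  ]
}}

```text
time_s: 12.9
position: [0.5849, 0.3414, 0.159]
tool_rot: [[0.104, -0.995, 0.005], [-0.995, -0.104, 0.013], [-0.012, -0.007, -1.0]]
wrist_force: [-3.3, 12.0, -1.5]
width: 0.0003
```

Run:
```python
from h import *
here()
for n in('wrist',):
  im=vision.snapshot(n);cv2.imwrite(f'pics/{n}10.png',im[:,:,::-1])
im=vision.snapshot('scene');cv2.imwrite('pics/s10.png',cv2.resize(im[100:300,150:400],None,fx=3,fy=3)[:,:,::-1])
```

```text
t 12.9 cradle xyz [0.0456 0.1122 0.159 ] F [-3.31 12.03 -1.49] toolx [ 0.104 -0.995 -0.012] z [ 0.005  0.013 -1.   ] w 0.0003340703154893925 J [ 43.8  29.8   2.5  -0.4 -62.  -37.7]
```

View pics/wrist10.png

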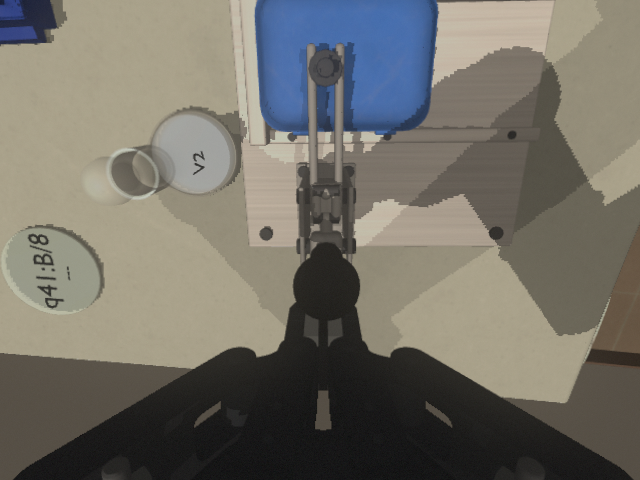

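View pics/s10.png

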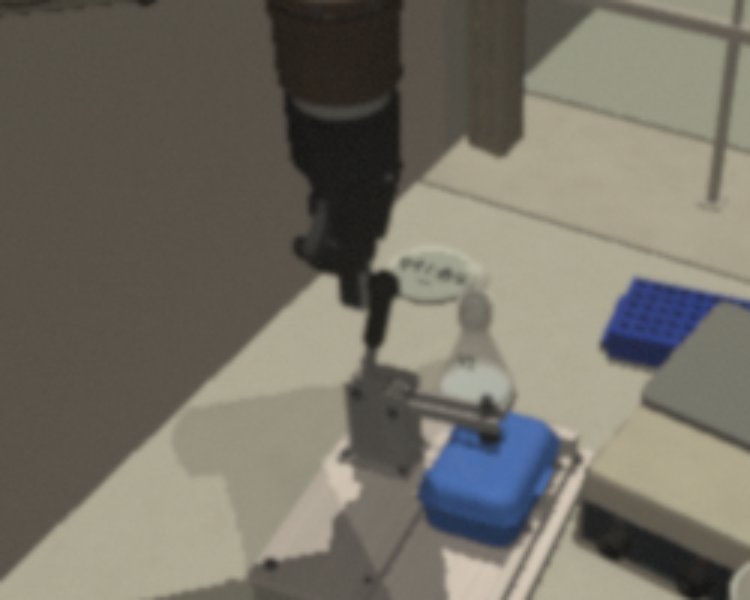

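>>> {"fn": "move_arm", "kwargs": {
  "motion": [
    [-0.005, 0, 0, 0, 0, 0],
    [-0.02, 0, 0, 0, 0, 0],
    [-0.045, 0, 0, 0, 0, 0],
    [-0.08, 0, 0, 0, 0, 0],
    [-0.12, 0, -0.02, 0, 0, 0],
    [-0.12, 0, -0.06, 0, 0, 0],
    [-0.12, 0, -0.09, 0, 0, 0],
    [-0.12, 0, -0.09, 0, 0, 0],
    [-0.12, 0, -0.09, 0, 0, 0]
  ]
}}

```text
time_s: 13.9
position: [0.5726, 0.456, 0.2503]
tool_rot: [[0.103, -0.995, 0.004], [-0.995, -0.103, 0.005], [-0.004, -0.004, -1.0]]
wrist_force: [0.0, -0.4, -1.4]
width: -0.0002
```

Run:
```python
from h import *
here()
im=vision.snapshot('scene');cv2.imwrite('pics/s11.png',cv2.resize(im[150:310,200:400],None,fx=4,fy=3.75,interpolation=cv2.INTER_CUBIC)[:,:,::-1])
im=vision.snapshot('top')
ci=vision.camera_info('top'); im=cv2.resize(im[:,:,::-1],None,fx=4,fy=4,interpolation=cv2.INTER_CUBIC)
def ln(n,im,P,col):
    q=(proj(n,c2w(CR,P),ci)*4+1.5).round().astype(int); cv2.polylines(im,[q],True,col,1)
t=np.linspace(0,6.28,30)
for y,z,c in((.087,.184,(0,255,0)),(.175,.160,(0,255,255))): ln('top',im,np.c_[.045+.012*np.cos(t),y+.012*np.sin(t),0*t+z],c)
ln('top',im,[[.086,-.0505,.042],[.098,-.0505,.042],[.098,.0505,.042],[.086,.0505,.042]],(255,0,255))
cv2.imwrite('pics/t11.png',im[500:1100,700:1500])
```

```text
t 13.9 cradle xyz [0.0453 0.2274 0.2503] F [ 0.01 -0.4  -1.35] toolx [ 0.103 -0.995 -0.004] z [ 0.004  0.005 -1.   ] w -0.00020101670670552726 J [ 51.1  32.1  19.7  -0.  -77.2 -45.2]
```

View pics/s11.png

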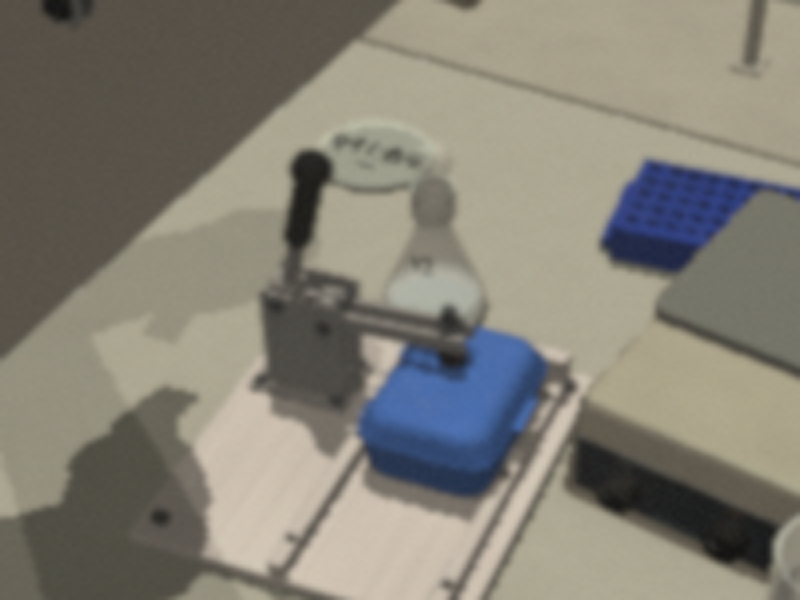

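View pics/t11.png

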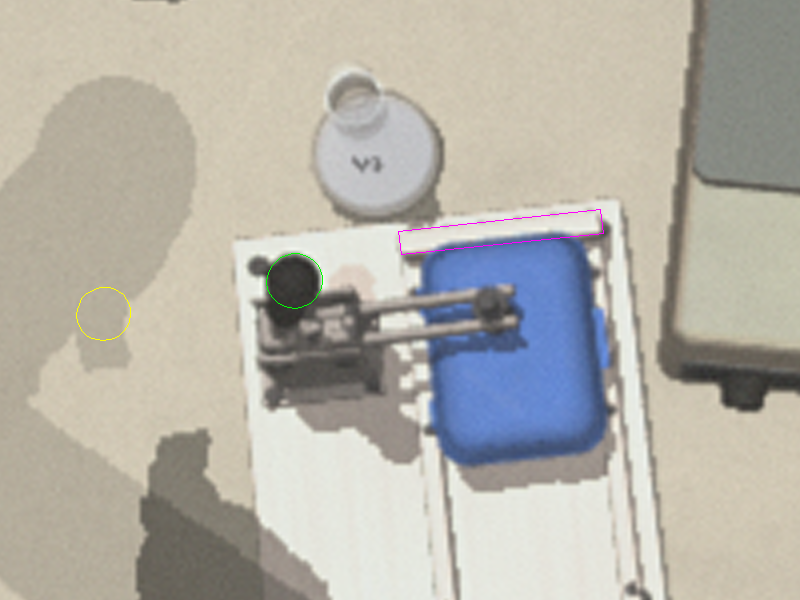

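```bash
python3 -c "
from h import *
here();print(ticket.hand_in())"
```

```text
t 14.0 cradle xyz [0.0447 0.2266 0.2478] F [-0.82  0.38  0.81] toolx [ 0.102 -0.995 -0.002] z [ 0.001  0.002 -1.   ] w 0.0001485729328857515 J [ 51.1  32.2  19.5  -0.  -77.2 -45.2]
the job is handed in; nothing more can be done
None
```

I pushed the box along its channel to the end stop with the shut fingers. I then pushed the clamp handle over its dead point, backed off, and handed the job in at 14.0 s.

**Box:** The push force rose from about 2 N to 13 N with no further movement. The last top picture shows the box's front edge at the stop, about x = 0.085 to 0.087 in the cradle's frame, where the stop face is at 0.086. The box centre came out about 1.5 mm short of its stated home position. That is within the 2 mm calibration error, and no gap showed in the scene camera view.

**Clamp:** After I withdrew the fingers, the knob stayed exactly where a locked handle should put it. The clamp arm is level with its pad on the lid.

**First handle push:** My first push on the knob was too high. The fingertip rode up it and the handle sprang back open. I backed off, went lower, and the second push locked it.

**Bystanders and robot:** The fingers and arm stayed clear of the beaker, vial and flask. The flask, the only one in the last close-up pictures, looked undisturbed. At hand-in the robot was touching nothing, and the largest force I read was about 15 N.

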